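Push the bearing carton home between freshly painted rails

ROBOT

A 6-joint arm with a two-finger parallel gripper is mounted at the origin on the work surface. World frame = base frame: x ahead of the robot, y to its left, z up, the work surface at z = 0. Lengths are in m, angles in degrees, forces in N, time in s.
With the tool pointing down it reaches from about 0.35 to 0.875 m from the base axis. Payload 4.2 kg.
Tool frame: the origin (TCP) lies midway between the tips of the shut fingers; the grasp point (between the pads) lies 19 mm behind it; z points along the fingers, y is the line along which they close (so a half turn about z gives the same grasp; the last joint's range is limited). The gripper opens to 87 mm and grips with 3 to 60 N. Pads are 19 mm wide; open, the fingers measure 117 mm over their backs; the gripper's body (75 mm by 190 mm) begins 51 mm behind the grasp point.
Start: joints at [-52.62, 22.042, 0.453, 0, -68.411, -14.817], TCP at [0.24, -0.577, 0.223] pointing down, gripper open.
Joint ranges: [-179.83, 179.83], [-69.29, 118.12], [-61.27, 80.66], [-181.25, 117.63], [-171.15, -9.14], [-177.46, 177.46]. Speed limits (degrees/s): [159.86, 159.86, 180, 180, 180, 180].

INTERFACE

Orientations are given as a 3x3 rotation matrix whose columns are the frame's x, y, z axes.
In Python, from station import r, cams gives the robot as it stands.
- The arm moves only by the tool play_rows, never from a script. Its argument "commands" is text: rows parted by semicolons, each of 6 numbers parted by spaces: the shift along the world's x, y, z normalised to -1 to 1, where 1 is 30 mm, then the turn, a rotation vector about the world's x, y, z normalised to -1 to 1, where 1 is 0.15 rad. A call has 1 to 20 rows; each row shifts and turns the commanded pose from where the row before left it; what a row does not reach is not made up. A row lasts 1/10 s, in which the tool goes at most 50 mm and 8.59 degrees, less where a joint would pass 70% of its speed; a pose out of reach is approached as far as the arm can. A call with a number of a shift or a turn outside -1 to 1 is refused whole. A call with a gripper value outside its range is refused whole. "grip" is the finger opening in mm, from 0 to 87, set as the call begins (left out, the last holds). The fingers move at their own pace and stop on an object; the grip force is fixed at half the most. Time passes only in rows, so rows that do not move let the fingers close. It gives the time, the measured TCP pose, the force, the opening and the grip force at its end, in the units of the state.
- r.sense(): the state, without advancing time (a new reading comes with each control period).
- cams.capture(name): name is "scene" or "top" or "wrist"; returns (picture, depth): 384x512x3 uint8, blue, green, red; 384x512 float32, m along the optical axis (not along the pixel's ray), 0 where there is no reading.
- cams.camera_info(name): a dict with "mtx" (3x3 intrinsics, pixels), "k1" (the pictures are not rectified: a ray, as slopes to the right and down, at radius r is drawn at 1 + k1 r^2 times it, then the intrinsics apply), "R" (3x3) and "t" (3): a world point X has camera coordinates R X + t. Camera axes: x right, y down, z forward; pixel columns grow to the right and rows downward; lengths in m; the calibration is good to about 2 mm. A picture is of the moment at which its call begins: read the wrist's pose just before it. camera_info takes no time and is no camera call; for the wrist camera it gives the pose at the moment of the call.
- r.finish_job(): hands the job in; it is judged then, once.
The state is a dict: "time_s": time; "joints": joint angles; "joint_velocities": joint speeds; "effort": joint torques, N m; "tcp_pos": TCP position; "ee_rot": TCP orientation; "wrist_force": force on the tool from outside, world axes, zero at the start; "moment": the same for the moment, N m; "gripper_width": opening from 0.0 (shut) to 1.0 (fully open); "gripper_force": force on a finger pad.
Only numpy, scipy, OpenCV 4.12 (cv2) and the standard library are available. Lean on these libraries where they do the work, as an engineer would, in place of code of your own. Each camera call takes 0.05 s, during which the arm holds its last target. There are 200 camera calls.

TASK

The two guide rails of the stock lane have just been painted and are still wet. Using only your fingertips, line the carton up with the lane and push it along the sheet, in between the rails, until it rests against the end stop, without the carton or you touching either rail; then move clear. Do not grasp, lift or tip the carton, and leave the bearing, hammer and bottle where they are.

Things in the scene. Friction and masses are not known exactly. Their poses are not given: they have to be found in the camera images.
- lane: Stock lane, fixed: bare steel sheet 425 x 250, 4 thick, two low painted rails, steel end stop. Origin: centre of its mouth (level with the rails' open ends) at bench height z = 0. x runs down the lane to the stop, y to the left of that, z up. Sheet spans x -200 to 225, y -125 to 125 mm, open before the mouth. Stop face at x = 200, 114 wide between the rails, top at z = 44 mm.
- rail_left: Left guide rail, wet paint, fixed to the lane; same origin and axes as the lane. Upright leg from x = 0 to 210 mm, inner face at y = 57, 5 thick, top at z = 28; a flat foot (top at z = 7) reaches outward to y = 80 mm. The clear gap between the rails is 114 mm.
- rail_right: Right guide rail, wet paint, mirror image of the left one: inner face at y = -57 mm of the lane.
- carton: Taped cardboard carton, about 0.6 kg, loose on the sheet before the mouth, somewhat to one side and turned. 110 long (own x, roughly down the lane), 92 wide (y), 70 mm high; origin at the centre of its underside. 11 mm free on each side when centred between the rails; against the stop its origin is at lane x = 145 mm. Slides under a push of 2 to 8 N and stays where left.
- bearing: Bystander: loose steel bearing ring, 62 across, 16 mm high, lying flat on the bench beyond the end stop, to the left; origin at the centre of its underside.
- hammer: Bystander: hammer, 260 mm long, lying on the bench to the right of the lane, about parallel to it, its handle towards the mouth end.
- oil: Bystander: white oil bottle with black cap, 60 across, 150 mm high, standing on the bench beyond the end stop, to the right; origin at the centre of its underside.
Not all that is in view belongs to the job. Of the things like the carton, leave any that is orange or yellow; of the rest the smaller one is meant.

How it is judged (in metres and radians):
On the way:
1. the carton is part of the way down the lane, on the sheet, between the rails (x of carton in the frame of lane between 0 and 0.125 m and y of carton in the frame of lane between -0.012 and 0.012 m), for 0.1 s.
At the end, for the whole second after the job is handed in: The carton lies flat and still on the sheet between the rails, against the end stop (within 6 mm), touching neither rail (x of carton in the frame of lane between 0.139 and 0.15 m and y of carton in the frame of lane between -0.012 and 0.012 m and angle between the x axis of carton and the x axis of lane, either way round below 0.15 rad and height (world z) of carton below 0.008 m and angle between carton's own z axis and vertical below 0.05 rad and linear speed of carton below 0.01 m/s).
It fails at once if something touched the left rail (contact force between rail_left and anything else above 0.2 N).
It fails at once if something touched the right rail (contact force between rail_right and anything else above 0.2 N).
It fails at once if the carton was lifted off the sheet (height (world z) of carton above 0.014 m).
It fails at once if the carton was tipped (angle between carton's own z axis and vertical above 0.2 rad).
It fails at once if the bearing, hammer or bottle was disturbed (distance of any of bearing, hammer, oil from where it was at the start of the episode above 0.02 m).
It also fails if it takes over 67 s, if anything falls off the work surface, if the arm or the gripper's body presses on something with over 40 N, if the wrist force passes 120 N, or if a joint passes its speed limit or range.

## Working session

There is one attempt and no reset: what is moved stays moved. The work goes in short steps, Python scripts to look and compute and a tool call to move; the robot and the scene stay as the last step left them, time stands still between calls to the robot, and variables do not carry over. Pictures are saved under pics/ and viewed, at most 10 in all, crops included, and the job is handed in when it is done.

Besides the shell and the picture viewer there is one more tool, called after ">>>" as name(argument=value, ...) on one line, values as JSON. play_rows: Moves the arm, as the interface text tells. Scaled input: -1 to 1 covers 30 mm each way for a shift and 0.15 rad each way for a turn. Its arguments: {"type":"object","properties":{"commands":{"type":"string"},"grip":{"type":"number"}},"required":["commands"]}

```bash
ls; mkdir -p pics
cat > h.py <<'E'
import numpy as np, cv2
from station import r, cams
def cap(n):
    info=cams.camera_info(n); p,d=cams.capture(n); return p,d,info
def world(info,d):
    """HxWx3 world points from depth"""
    K=info["mtx"];k1=float(info["k1"]);h,w=d.shape
    u,v=np.meshgrid(np.arange(w),np.arange(h))
    xy=cv2.undistortPoints(np.stack([u,v],-1).reshape(-1,1,2).astype(np.float64),np.array(K,float),np.array([k1,0,0,0.])).reshape(h,w,2)
    P=np.dstack([xy*d[...,None],d])
    return (P-np.ravel(info["t"]))@np.array(info["R"])
E
python3 - <<'E'
from h import *
for n in("scene","top"):
    p,d,i=cap(n); np.savez(f"{n}.npz",p=p,d=d,W=world(i,d)); cv2.imwrite(f"pics/{n}0.png",p); print(n,i)
s=r.sense(); print(s["tcp_pos"],s["ee_rot"],s["time_s"])
E
```

```text
pics
scene {'mtx': array([[366.34235942,   0.        , 251.66672983],
       [  0.        , 366.34235942, 194.59671028],
       [  0.        ,   0.        ,   1.        ]]), 'k1': -0.014449411964859946, 'R': array([[ 0.0448245 ,  0.99884552,  0.01727418],
       [ 0.78706335, -0.02466074, -0.61637905],
       [-0.61524145,  0.04122475, -0.78726011]]), 't': array([-0.00962954, -0.36187876,  1.22985682])}
top {'mtx': array([[356.8638336 ,   0.        , 254.07067133],
       [  0.        , 356.8638336 , 190.02106242],
       [  0.        ,   0.        ,   1.        ]]), 'k1': -0.09839714216236108, 'R': array([[ 0.02410275, -0.99967716,  0.0080397 ],
       [-0.9984381 , -0.02447677, -0.05022196],
       [ 0.05040253, -0.00681666, -0.99870572]]), 't': array([-0.02655711,  0.50574738,  0.99096151])}
[ 0.23961668 -0.57664978  0.22153454] [[-9.23516570e-01 -3.83557465e-01 -9.03691071e-04]
 [-3.83558504e-01  9.23514802e-01  1.81219427e-03]
 [ 1.39491441e-04  2.02020983e-03 -9.99997950e-01]] 0.1
```

View pics/top0.png

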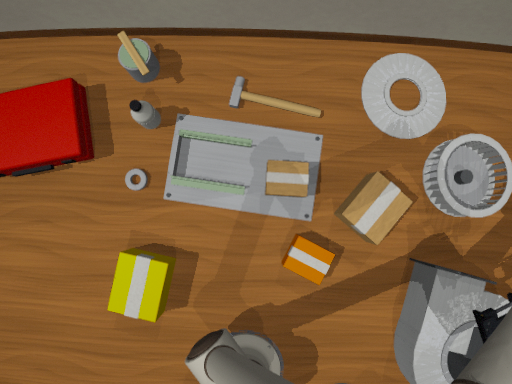

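View pics/scene0.png

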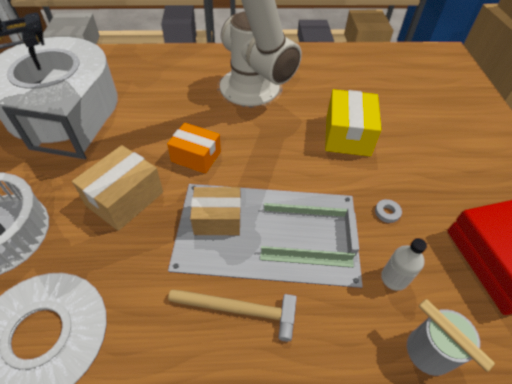

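Carton-like things in the top view are brown at (287,178), a larger brown at (376,208), orange at (310,259) and yellow at (141,286). The one meant is the smaller brown one on the sheet at (287,178). I'll confirm that in a crop and measure it.

```bash
cat > meas.py <<'E'
from h import *
def rect(pts):
    (c,s,a)=cv2.minAreaRect((pts*1000).astype(np.float32)); return np.round(c,1),np.round(s,1),round(a,2)
def boxtop(W,c,rad=.1,z0=.055,z1=.09):
    m=(W[...,2]>z0)&(W[...,2]<z1)&(np.hypot(W[...,0]-c[0],W[...,1]-c[1])<rad); return m
E
python3 - <<'E'
from meas import *
for n,cs in(("top",[(287,178),(376,208)]),("scene",[(217,205),(118,185)])):
    z=np.load(n+".npz");W=z["W"];p=z["p"]
    hsv=cv2.cvtColor(p,cv2.COLOR_BGR2HSV)
    for c in cs:
        P=W[c[1],c[0]]; m=(np.abs(W[...,2]-P[2])<.008)&(np.hypot(W[...,0]-P[0],W[...,1]-P[1])<.12)
        print(n,c,P.round(4),rect(W[m][:,:2]),m.sum(),np.median(W[m][:,2]).round(4))
    g=(hsv[...,0]>45)&(hsv[...,0]<80)&(hsv[...,1]>30)&(W[...,2]>.018)&(W[...,2]<.04)&(W[...,0]>.3)&(W[...,0]<.75)&(np.abs(W[...,1])<.35)
    k,l=cv2.connectedComponents(g.astype(np.uint8),connectivity=8)
    for j in range(1,k):
        if (l==j).sum()>40: print("rail",(l==j).sum(),rect(W[l==j][:,:2]),np.median(W[l==j][:,2]).round(4))
    sh=(W[...,2]>-.004)&(W[...,2]<.012)&(hsv[...,1]<45)&(hsv[...,2]>90)
    k,l,st,_=cv2.connectedComponentsWithStats(sh.astype(np.uint8))
    j=1+np.argmax(st[1:,4]); print("sheet",st[j],rect(W[l==j][:,:2]),np.median(W[l==j][:,2]))
p=np.load("top.npz")["p"]; cv2.imwrite("pics/crop.png",cv2.resize(p[95:255,155:425],None,fx=2.9,fy=2.9,interpolation=2))
E
```

```text
top (287, 178) [ 0.5373 -0.1004  0.0728] (array([ 536.7, -100.3]), array([108.2,  92.2]), 87.58) 1400 0.074
top (376, 208) [ 0.4629 -0.3336  0.0947] (array([ 463.7, -337.4]), array([128.3, 153.1]), 50.24) 2736 0.0961
rail 156 (array([642.8, 100.1]), array([201.8,   5.7]), 82.51) 0.0274
rail 148 (array([524.7, 116. ]), array([206.3,   7.1]), 82.2) 0.0276
sheet [ 164  114  159  107 9994] (array([574.2,  17.9]), array([426.7, 251.5]), 82.89) 0.003889584816104766
scene (217, 205) [ 0.5459 -0.0949  0.0755] (array([536.5, -99.4]), array([109.7,  93.6]), 88.35) 1613 0.0744
scene (118, 185) [ 0.4971 -0.32    0.096 ] (array([ 462.9, -334. ]), array([126.6, 152. ]), 50.82) 2729 0.0966
rail 320 (array([523.7, 115.4]), array([199.7,   9.1]), 82.81) 0.0259
rail 345 (array([643.9, 105.7]), array([205.1,   7.6]), 83.78) 0.0257
sheet [  169   184   193   103 11720] (array([571.8,  20.8]), array([426.4, 253.2]), 82.88) 0.00422357824024327
```

View pics/crop.png

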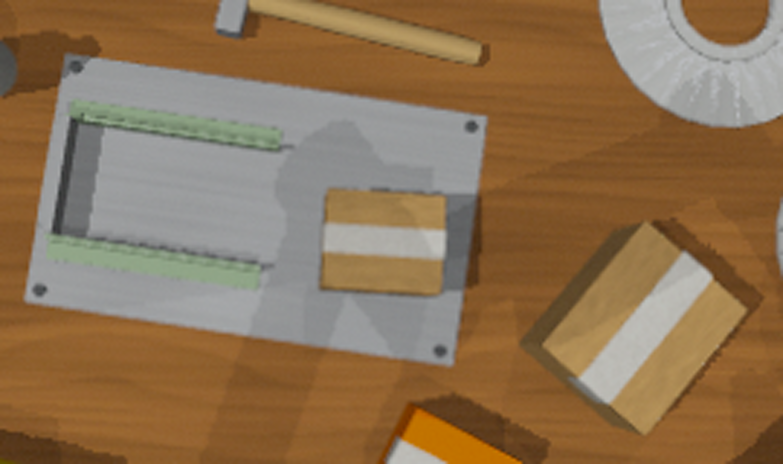

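The crop confirms it: the small brown taped carton is at (287,178) in the top image. It measures 110x92 and sits on the sheet; the other brown one is 128x153. The lane yaw is 82.9° with its mouth at (0.571, 0.006). The carton is at lane (-109, +21), turned +5°. First I'll push it sideways from its left with two fingertips to square it up, then push from the rear.

>>> play_rows(commands="0.415 0.9 0 0 0 -0.192;0.415 0.9 0 0 0 -0.192;0.415 0.9 0 0 0 -0.192;0.415 0.9 0 0 0 -0.192;0.415 0.9 0 0 0 -0.192;0.415 0.9 0 0 0 -0.192;0.415 0.9 0 0 0 -0.192;0.415 0.9 0 0 0 -0.192;0.415 0.9 0 0 0 -0.192;0.415 0.9 0 0 0 -0.192;0.415 0.9 0 0 0 -0.192;0.415 0.9 0 0 0 -0.192;0.415 0.9 0 0 0 -0.192;0.415 0.9 0 0 0 -0.192;0.415 0.9 0 0 0 -0.192;0.415 0.9 0 0 0 -0.192;0.415 0.9 0 0 0 -0.192;0.415 0.9 0 0 0 -0.192;0 0 0 0 0 0;0 0 0 0 0 0", grip=54)

```text
time_s: 2.1
tcp_pos: [0.4637, -0.0907, 0.2221]
ee_rot: [[-0.992, 0.123, -0.001], [0.123, 0.992, 0.0], [0.001, -0.0, -1.0]]
wrist_force: [-0.5, 0.9, -0.3]
gripper_width: 0.622
gripper_force: 0.0
```

```bash
cat > st.py <<'E'
from meas import *
M=np.array([.5712,.0060]);Y=np.radians(82.88)
A=np.array([[np.cos(Y),np.sin(Y)],[-np.sin(Y),np.cos(Y)]])
def lane(p): return (A@(np.asarray(p)[:2]-M)*1000).round(1)
def tool():
    s=r.sense();R=np.array(s["ee_rot"])
    print("t",round(s["time_s"],2),"tcp",np.round(s["tcp_pos"],4),"lane",lane(s["tcp_pos"]),"tool y yaw rel lane",round(np.degrees(np.arctan2(R[1,1],R[0,1])-Y),2),"z",R[:,2].round(3),"F",np.round(s["wrist_force"],1),"w",s["gripper_width"])
def carton(c,n="scene",save=None):
    p,d,i=cap(n);W=world(i,d);hsv=cv2.cvtColor(p,cv2.COLOR_BGR2HSV)
    c=M+A.T@(np.array(c)/1000)
    m=(np.abs(W[...,2]-.074)<.008)&(np.hypot(W[...,0]-c[0],W[...,1]-c[1])<.085)
    m=cv2.morphologyEx(m.astype(np.uint8),cv2.MORPH_OPEN,np.ones((3,3)))>0
    k=rect(W[m][:,:2]); print(n,m.sum(),k,"carton lane",lane(k[0]/1000),"yaw",(k[2]-82.88+45)%90-45)
    if save: cv2.imwrite("pics/"+save,p)
E
python3 -c "
from st import *
tool()
carton((-109,21))"
```

```text
t 2.1 tcp [ 0.4637 -0.0907  0.2221] lane [-109.3   94.7] tool y yaw rel lane 0.07 z [-0.001  0.    -1.   ] F [-0.5  0.9 -0.3] w 0.6222020001789786
scene 1630 (array([537.5, -99.4]), array([109.4,  94.4]), 88.5) carton lane [-108.8   20.4] yaw 5.6200000000000045
```

>>> play_rows(commands="0 0 -0.94 0 0 0;0 0 -0.94 0 0 0;0 0 -0.94 0 0 0;0 0 -0.94 0 0 0;0 0 -0.94 0 0 0;0 0 -0.94 0 0 0;0 0 -0.94 0 0 0;0 0 0 0 0 0;0 0 0 0 0 0")

```text
time_s: 3.05
tcp_pos: [0.4638, -0.0919, 0.0254]
ee_rot: [[-0.992, 0.125, -0.001], [0.125, 0.992, -0.0], [0.001, -0.001, -1.0]]
wrist_force: [0.2, 0.2, 0.1]
gripper_width: 0.62
gripper_force: 0.0
```

>>> play_rows(commands="0.132 -0.0165 0 0 0 0;0.132 -0.0165 0 0 0 0;0.132 -0.0165 0 0 0 0;0.132 -0.0165 0 0 0 0;0.132 -0.0165 0 0 0 0;0.132 -0.0165 0 0 0 0;0.132 -0.0165 0 0 0 0;0 0 0 0 0 0")

```text
time_s: 3.85
tcp_pos: [0.492, -0.0947, 0.025]
ee_rot: [[-0.992, 0.125, -0.0], [0.125, 0.992, -0.0], [0.0, -0.0, -1.0]]
wrist_force: [-2.1, 1.1, 1.2]
gripper_width: 0.618
gripper_force: 1.3
```

```bash
python3 -c "
from st import *
tool()
carton((-109,10),save='s1.png')
carton((-109,10),'top')"
```

```text
t 3.85 tcp [ 0.492  -0.0947  0.025 ] lane [-109.7   66.1] tool y yaw rel lane -0.04 z [-0. -0. -1.] F [-2.1  1.1  1.2] w 0.6181007402489503
scene 1644 (array([ 545.6, -103.1]), array([111.6,  96.4]), 82.35) carton lane [-111.4   11.9] yaw -0.5300000000000011
top 482 (array([ 574.8, -106.7]), array([109.4,  46. ]), 89.88) carton lane [-111.4  -17.5] yaw 7.0
```

View pics/s1.png

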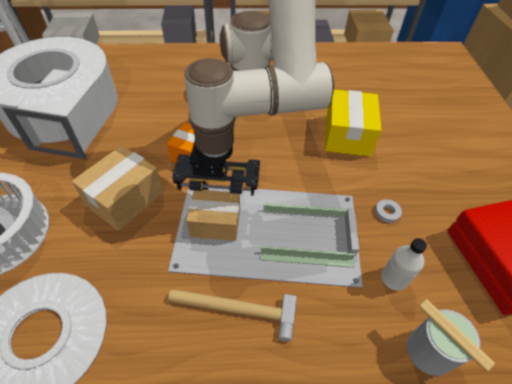

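The picture shows both fingertips against the carton's left side, around (215,190), with the carton squared to the lane. About 10.6 mm of sideways push remains.

>>> play_rows(commands="0.07 -0.009 0 0 0 0;0.07 -0.009 0 0 0 0;0.07 -0.009 0 0 0 0;0.07 -0.009 0 0 0 0;0.07 -0.009 0 0 0 0;0 0 0 0 0 0")

```text
time_s: 4.55
tcp_pos: [0.5017, -0.0962, 0.025]
ee_rot: [[-0.992, 0.125, -0.001], [0.125, 0.992, -0.0], [0.001, -0.0, -1.0]]
wrist_force: [-3.3, -0.7, 0.9]
gripper_width: 0.622
gripper_force: 1.7
```

>>> play_rows(commands="-0.5 0.062 0 0 0 0;-0.8 0.1 0.3 0 0 0;0 0 1 0 0 0;0 0 1 0 0 0;0 0 1 0 0 0;-0.5 -1 0.5 0 0 0;0 -1 0 0 0 0;0 0 0 0 0 0")

```text
time_s: 5.35
tcp_pos: [0.4499, -0.1532, 0.1406]
ee_rot: [[-0.992, 0.127, 0.006], [0.127, 0.992, -0.001], [-0.006, -0.0, -1.0]]
wrist_force: [-0.0, 0.2, -0.4]
gripper_width: 0.624
gripper_force: 0.0
```

```bash
python3 -c "
from st import *
tool()
carton((-109,0))
carton((-109,0),'top')"
```

```text
t 5.35 tcp [ 0.4499 -0.1532  0.1406] lane [-173.   100.6] tool y yaw rel lane -0.17 z [ 0.006 -0.001 -1.   ] F [-0.   0.2 -0.4] w 0.6242423532727213
scene 1684 (array([ 556.8, -104.8]), array([111. ,  93.5]), 82.55) carton lane [-111.7    0.6] yaw -0.3299999999999983
top 1395 (array([ 557.1, -106.8]), array([108.9,  91.9]), 83.0) carton lane [-113.7    0. ] yaw 0.12000000000000455
```

>>> play_rows(commands="0.296 -0.089 0 0 0 0.954;0.296 -0.089 0 0 0 0.954;0.296 -0.089 0 0 0 0.954;0.296 -0.089 0 0 0 0.954;0.296 -0.089 0 0 0 0.954;0.296 -0.089 0 0 0 0.954;0.296 -0.089 0 0 0 0.954;0.296 -0.089 0 0 0 0.954;0.296 -0.089 0 0 0 0.954;0.296 -0.089 0 0 0 0.954;0.296 -0.089 0 0 0 0.954;0 0 0 0 0 0;0 0 0 0 0 0", grip=54)

```text
time_s: 6.75
tcp_pos: [0.5459, -0.1798, 0.1387]
ee_rot: [[-0.123, -0.992, -0.0], [-0.992, 0.123, 0.0], [-0.0, 0.001, -1.0]]
wrist_force: [-0.4, -0.4, 0.0]
gripper_width: 0.618
gripper_force: 0.0
```

```bash
python3 -c "
from st import *
tool();print(np.round(r.sense()['joints'],0))"
```

```text
t 6.75 tcp [ 0.5459 -0.1798  0.1387] lane [-187.5    2.1] tool y yaw rel lane 90.04 z [-0.  0. -1.] F [-0.4 -0.4  0. ] w 0.6182127918648685
[ -2.  21. -13.  -0. -55.  -5.]
```

>>> play_rows(commands="0.06 -0.09 -0.6 0 0 0;0 0 -0.8 0 0 0;0 0 -0.8 0 0 0;0 0 -0.8 0 0 0;0 0 -0.7 0 0 0;0 0 0 0 0 0;0.0207 0.1654 0 0 0 0;0.0207 0.1654 0 0 0 0;0.0207 0.1654 0 0 0 0;0.0207 0.1654 0 0 0 0;0.0207 0.1654 0 0 0 0;0.0207 0.1654 0 0 0 0;0.0207 0.1654 0 0 0 0;0.0207 0.1654 0 0 0 0;0.0207 0.1654 0 0 0 0;0.0207 0.1654 0 0 0 0;0 0 0 0 0 0")

```text
time_s: 8.45
tcp_pos: [0.5547, -0.1333, 0.0293]
ee_rot: [[-0.12, -0.993, 0.002], [-0.993, 0.12, -0.0], [0.0, -0.002, -1.0]]
wrist_force: [0.6, -2.0, 1.4]
gripper_width: 0.618
gripper_force: 1.1
```

```bash
python3 -c "
from st import *
tool()
carton((-75,0),save='s2.png')"
```

```text
t 8.45 tcp [ 0.5547 -0.1333  0.0293] lane [-140.3   -0.9] tool y yaw rel lane 90.2 z [ 0.002 -0.    -1.   ] F [ 0.6 -2.   1.4] w 0.6182534897828109
scene 1422 (array([562.3, -59. ]), array([95.3, 93.6]), 82.95) carton lane [-65.6   0.8] yaw 0.07000000000000739
```

View pics/s2.png

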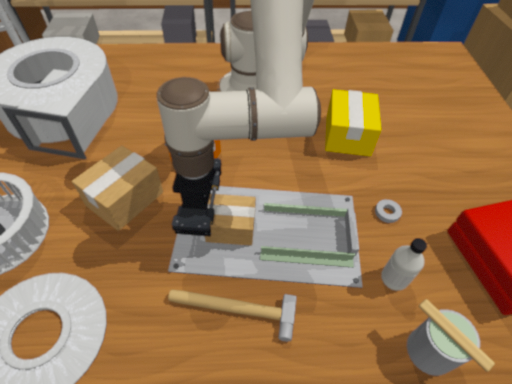

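Both fingertips are on the carton's rear face at about (213,215). The carton at (235,220) is centred on the lane and straight. I'll continue with checks.

>>> play_rows(commands="0.0207 0.1654 0 0 0 0;0.0207 0.1654 0 0 0 0;0.0207 0.1654 0 0 0 0;0.0207 0.1654 0 0 0 0;0.0207 0.1654 0 0 0 0;0.0207 0.1654 0 0 0 0;0.0207 0.1654 0 0 0 0;0.0207 0.1654 0 0 0 0;0.0207 0.1654 0 0 0 0;0.0207 0.1654 0 0 0 0;0.0207 0.1654 0 0 0 0;0.0207 0.1654 0 0 0 0;0.0207 0.1654 0 0 0 0;0.0207 0.1654 0 0 0 0;0 0 0 0 0 0")

```text
time_s: 10.0
tcp_pos: [0.5625, -0.064, 0.0285]
ee_rot: [[-0.121, -0.993, 0.0], [-0.993, 0.121, -0.0], [0.0, -0.0, -1.0]]
wrist_force: [-0.3, -2.6, 2.3]
gripper_width: 0.619
gripper_force: 1.3
```

```bash
python3 -c "
from st import *
tool()
carton((0,0))
carton((0,0),'top',save='t2.png')"
```

```text
t 10.0 tcp [ 0.5625 -0.064   0.0285] lane [-70.5  -0.1] tool y yaw rel lane 90.18 z [ 0. -0. -1.] F [-0.3 -2.6  2.3] w 0.6186178001672453
scene 1369 (array([571.1,  12.3]), array([90.9, 92.9]), 82.79) carton lane [6.2 0.9] yaw -0.0899999999999892
top 50 (array([527. ,  -7.7]), array([10.8, 31.8]), 1.36) carton lane [-19.1  42.2] yaw 8.480000000000004
```

>>> play_rows(commands="0.0207 0.1654 0 0 0 0;0.0207 0.1654 0 0 0 0;0.0207 0.1654 0 0 0 0;0.0207 0.1654 0 0 0 0;0.0207 0.1654 0 0 0 0;0.0207 0.1654 0 0 0 0;0.0207 0.1654 0 0 0 0;0.0207 0.1654 0 0 0 0;0.0207 0.1654 0 0 0 0;0.0207 0.1654 0 0 0 0;0.0207 0.1654 0 0 0 0;0.0207 0.1654 0 0 0 0;0.0207 0.1654 0 0 0 0;0.0207 0.1654 0 0 0 0;0.0207 0.1654 0 0 0 0;0.0207 0.1654 0 0 0 0;0 0 0 0 0 0")

```text
time_s: 11.8
tcp_pos: [0.572, 0.0154, 0.0279]
ee_rot: [[-0.121, -0.993, -0.001], [-0.993, 0.121, -0.0], [0.0, 0.001, -1.0]]
wrist_force: [-0.3, -1.9, 1.9]
gripper_width: 0.619
gripper_force: 1.0
```

```bash
python3 -c "
from st import *
tool()
carton((80,0),save='s3.png')"
```

```text
t 11.8 tcp [0.572  0.0154 0.0279] lane [9.5 0.4] tool y yaw rel lane 90.17 z [-0.001 -0.    -1.   ] F [-0.3 -1.9  1.9] w 0.6185307572899084
scene 1278 (array([580.6,  94.8]), array([85.8, 93.8]), 83.75) carton lane [89.3  1.7] yaw 0.8700000000000045
```

View pics/s3.png

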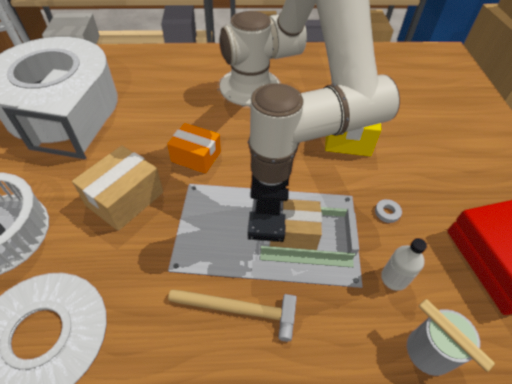

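The carton is between the rails at about (303,225) with clearance on both sides, and roughly 70 mm remains. I'll take most of that, then finish slowly while watching the force.

>>> play_rows(commands="0.0235 0.165 0 0 0 0;0.0235 0.165 0 0 0 0;0.0235 0.165 0 0 0 0;0.0235 0.165 0 0 0 0;0.0235 0.165 0 0 0 0;0.0235 0.165 0 0 0 0;0.0235 0.165 0 0 0 0;0.0235 0.165 0 0 0 0;0.0235 0.165 0 0 0 0;0.0235 0.165 0 0 0 0;0.0235 0.165 0 0 0 0;0.0235 0.165 0 0 0 0;0 0 0 0 0 0")

```text
time_s: 13.15
tcp_pos: [0.5816, 0.0758, 0.0284]
ee_rot: [[-0.12, -0.993, 0.001], [-0.993, 0.12, 0.001], [-0.001, -0.001, -1.0]]
wrist_force: [0.5, -0.4, -0.3]
gripper_width: 0.622
gripper_force: 0.0
```

>>> play_rows(commands="0.008 0.066 0 0 0 0;0.008 0.066 0 0 0 0;0 0 0 0 0 0")

```text
time_s: 13.45
tcp_pos: [0.5817, 0.0787, 0.0285]
ee_rot: [[-0.121, -0.993, 0.001], [-0.993, 0.121, 0.0], [-0.0, -0.001, -1.0]]
wrist_force: [-0.5, -2.2, 0.4]
gripper_width: 0.62
gripper_force: 1.0
```

```bash
python3 -c "
from st import *
tool()
carton((140,0))"
```

```text
t 13.45 tcp [0.5817 0.0787 0.0285] lane [73.5 -1.4] tool y yaw rel lane 90.17 z [ 0.001  0.    -1.   ] F [-0.5 -2.2  0.4] w 0.6196353238183782
scene 1201 (array([590.1, 159.5]), array([81.7, 93.4]), 83.38) carton lane [154.7   0.3] yaw 0.5
```

>>> play_rows(commands="0.008 0.066 0 0 0 0;0.004 0.033 0 0 0 0;0 0 0 0 0 0")

```text
time_s: 13.8
tcp_pos: [0.5819, 0.0815, 0.0285]
ee_rot: [[-0.121, -0.993, 0.0], [-0.993, 0.121, -0.0], [0.0, -0.0, -1.0]]
wrist_force: [-0.5, -5.0, 4.2]
gripper_width: 0.62
gripper_force: 2.3
```

>>> play_rows(commands="0.004 0.033 0 0 0 0;0.004 0.033 0 0 0 0;0 0 0 0 0 0")

```text
time_s: 14.1
tcp_pos: [0.5821, 0.0834, 0.0284]
ee_rot: [[-0.121, -0.993, 0.0], [-0.993, 0.121, -0.0], [0.0, -0.0, -1.0]]
wrist_force: [-0.9, -5.7, 4.0]
gripper_width: 0.622
gripper_force: 2.5
```

```bash
python3 -c "
from st import *
tool()
carton((140,0),save='s4.png')"
```

```text
t 14.1 tcp [0.5821 0.0834 0.0284] lane [78.2 -1.2] tool y yaw rel lane 90.18 z [ 0. -0. -1.] F [-0.9 -5.7  4. ] w 0.6221278245735153
scene 1186 (array([591.2, 164.6]), array([81.4, 93.4]), 84.43) carton lane [159.9  -0.2] yaw 1.5500000000000114
```

>>> play_rows(commands="0.004 0.033 0 0 0 0;0 0 0 0 0 0")

```text
time_s: 14.35
tcp_pos: [0.5822, 0.0843, 0.0284]
ee_rot: [[-0.121, -0.993, 0.0], [-0.993, 0.121, -0.0], [0.0, -0.0, -1.0]]
wrist_force: [-1.0, -5.3, 3.9]
gripper_width: 0.625
gripper_force: 2.6
```

>>> play_rows(commands="0.004 0.033 0 0 0 0;0 0 0 0 0 0")

```text
time_s: 14.55
tcp_pos: [0.5823, 0.0853, 0.0285]
ee_rot: [[-0.121, -0.993, 0.0], [-0.993, 0.121, -0.0], [0.0, -0.0, -1.0]]
wrist_force: [-1.4, -5.2, 4.3]
gripper_width: 0.623
gripper_force: 2.7
```

```bash
python3 -c "
from st import *
tool()
carton((140,0),save='s5.png')
p=cv2.imread('pics/s5.png'); cv2.imwrite('pics/s5c.png',cv2.resize(p[180:285,240:370],None,fx=5,fy=5,interpolation=2))"
```

```text
t 14.55 tcp [0.5823 0.0853 0.0285] lane [80.1 -1.2] tool y yaw rel lane 90.17 z [ 0. -0. -1.] F [-1.4 -5.2  4.3] w 0.6226662873201484
scene 1176 (array([590.8, 166.4]), array([82.3, 93.4]), 82.39) carton lane [161.6   0.4] yaw -0.4899999999999949
```

View pics/s5c.png

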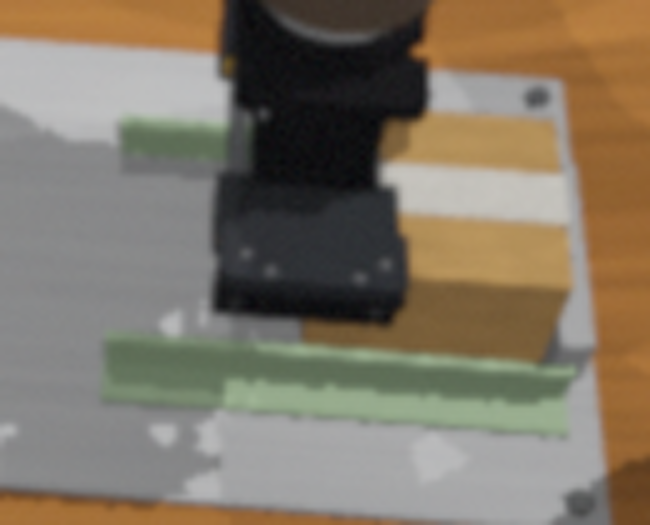

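>>> play_rows(commands="0.004 0.033 0 0 0 0;0.004 0.033 0 0 0 0;0 0 0 0 0 0")

```text
time_s: 14.9
tcp_pos: [0.5819, 0.0855, 0.0284]
ee_rot: [[-0.123, -0.992, -0.002], [-0.992, 0.123, -0.002], [0.003, 0.001, -1.0]]
wrist_force: [-0.4, -12.4, 5.3]
gripper_width: 0.621
gripper_force: 5.8
```

```bash
python3 -c "
from st import *
tool()
carton((140,0))"
```

```text
t 14.9 tcp [0.5819 0.0855 0.0284] lane [80.2 -0.8] tool y yaw rel lane 90.08 z [-0.002 -0.002 -1.   ] F [ -0.4 -12.4   5.3] w 0.6205208810863271
scene 1173 (array([591. , 166.2]), array([81.8, 93.1]), 83.24) carton lane [161.4   0.2] yaw 0.35999999999999943
```

The tool stalled at TCP x = 80 and the force jumped to 12 N, so the carton is against the stop. I'll back off straight, then lift.

>>> play_rows(commands="-0.0124 -0.099 0 0 0 0;-0.04 -0.33 0 0 0 0;-0.06 -0.5 0 0 0 0;-0.06 -0.5 0 0 0 0;0 0 0.8 0 0 0;0 0 1 0 0 0;0 0 1 0 0 0;0 0 1 0 0 0;-0.1 -1 1 0 0 0;-0.1 -1 0 0 0 0;-0.1 -1 0 0 0 0;-0.1 -1 0 0 0 0;-0.1 -1 0 0 0 0;-0.1 -1 0 0 0 0;0 0 0 0 0 0;0 0 0 0 0 0")

```text
time_s: 16.55
tcp_pos: [0.5588, -0.1363, 0.1719]
ee_rot: [[-0.123, -0.992, -0.0], [-0.992, 0.123, 0.0], [-0.0, 0.0, -1.0]]
wrist_force: [0.7, 0.1, 0.7]
gripper_width: 0.622
gripper_force: 0.0
```

```bash
python3 -c "
from st import *
tool()
carton((145,0),save='s6.png')
carton((145,0),'top')
p=cv2.imread('pics/s6.png'); cv2.imwrite('pics/s6c.png',cv2.resize(p[180:285,240:370],None,fx=5,fy=5,interpolation=2))"
```

```text
t 16.55 tcp [ 0.5588 -0.1363  0.1719] lane [-142.7   -5.3] tool y yaw rel lane 90.05 z [-0.  0. -1.] F [0.7 0.1 0.7] w 0.6224157605581345
scene 1761 (array([588.6, 152.1]), array([111.8,  93.9]), 82.87) carton lane [147.1   0.8] yaw -0.009999999999990905
top 581 (array([590.3, 158.3]), array([93.9, 92.1]), 82.84) carton lane [ 1.535e+02 -1.000e-01] yaw -0.03999999999999204
```

View pics/s6c.png

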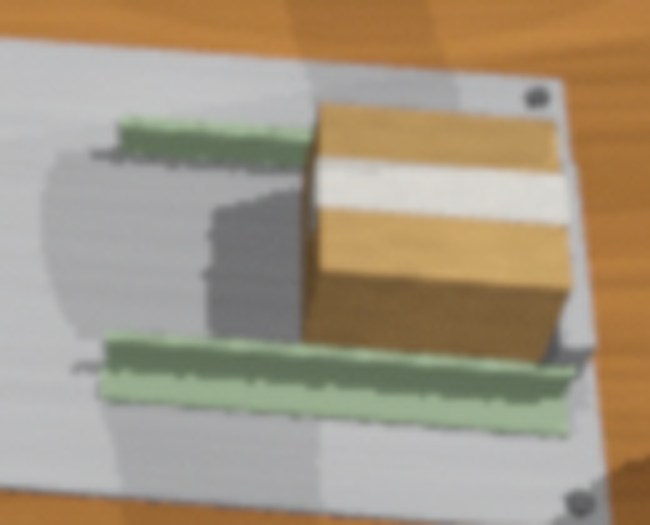

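The carton sits square against the stop, at about lane x 146 and y 0.5. It has a gap to both rails, and the arm is clear.

```bash
python3 -c "
from station import r
print(r.finish_job())"
```

```text
the job is handed in; nothing more can be done
None
```

I pushed the carton down the lane with the fingertips until it met the end stop and moved the arm clear; my last check put it square and within 1 mm of centre, clear of both rails. The job is handed in, but no verdict came back.

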